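# Lower a ratchet hold-down onto a jar

### The job

Clamp the jar in the ratchet hold-down: press the pawl's tab down to its stop so that the pawl swings free of the teeth, and then push the raised arm down past its teeth until its rubber pad sits firmly on the jar's cap. Just press and push with the fingertips: lift nothing, keep the fingers off the jar, and leave the things standing around where they are.

Things in the scene. Friction and masses are not known exactly. Their poses are not given: they have to be found in the camera images.
- holddown: fixed stand: aluminium base plate 285 x 90 x 12 mm (x = -95 to +190 mm), grey cheeks up to 168 mm. Origin: on the table below the arm's pivot; +x: the way the arm points, z up. Arm's pivot axis (along y): 150 mm above the origin. Pawl's pivot axis (along y): x = -50 mm, 90 mm high. The jar stands on the plate in a black ring (10 mm high, 3 mm clearance) at x = +140 mm.
- ratchet_arm (a joint): steel arm's hinge angle, rad: 0 = level, its rubber pad resting on the jar's cap; positive = raised. Starts at 0.56 to 0.62. While the pawl is in, the teeth (0.24 rad apart) hold it at 0.55 (0.50 under a very hard push); with the pawl free it can be pushed down. The hinge is stiff: the arm stays where it is left and takes about 3 to 4 N at the paddle.
- ratchet_paddle (a point): centre of the top face of the flat black paddle (50 mm along the arm, 38 mm wide, 10 mm thick) at the arm's free end, the place to push. 190 mm from the pivot axis along the arm, 8 mm above the arm's axis line; moves on an arc about the pivot. x: outward along the arm, z: out of the paddle's top face.
- ratchet_pad (a point): centre of the underside of the arm's rubber pad (28 mm disc), 140 mm out along the arm and 31 mm below its axis line; it comes to lie on the middle of the jar's cap.
- pawl (a joint): hinge angle of the steel pawl in rad: 0 = nose in the teeth (the start), grows as the tab is pressed down; the nose is clear of the teeth above 0.17; 0.30 = stop. No spring: it is stiff and stays where it is left; takes about 4 N at the tab.
- pawl_tab (a point): centre of the top face of the pawl's ribbed steel tab (36 x 36 mm, 8 mm thick), the place to press. It lies on the side of the stand away from the arm: at x = -150 mm of the stand and 112 mm above the table at the start; it goes down about 29 mm, on an arc of 100 mm radius about the pawl's pivot, to the stop.
- jar: white jar with a black ribbed screw cap, 52 mm diameter, 107 mm tall, standing loose in the ring under the arm's pad; cap top 119 mm above the table. Origin: centre of its underside.
- bottle: bystander: open white sample bottle, 60 mm diameter, 128 mm tall, standing beside the hold-down. Origin: centre of its underside.
- cuvette: bystander: small capped glass sample cell, 23 mm diameter, 62 mm tall, beside the pawl end. Origin: centre of its underside.
- vial: bystander: small white vial, 26 mm diameter, 44 mm tall, beside the hold-down. Origin: centre of its underside.
- cap: bystander: loose white ribbed screw cap, 43 mm diameter, 18 mm high, lying beside the hold-down. Origin: centre of its underside.

How it is judged (in metres and radians):
On the way, in this order (a step that is already met when the one before it is completed fails the run):
1. the pawl is pressed free of the teeth while the arm is still up (value of joint pawl above 0.2 rad and value of joint ratchet_arm above 0.5 rad), for 0.1 s.
2. the arm is pushed down until its pad sits on the jar's cap (value of joint ratchet_arm below 0.02 rad and value of joint pawl above 0.2 rad), for 0.2 s.
At the end, for the whole second after the job is handed in: the arm is level within 0.02 rad (0.03 rad below) with its pad pressing on the jar's cap (over 0.5 N, within 12 mm of the cap's centre), the pawl still free (over 0.2 rad), and the jar upright (within 0.05 rad) and at rest in its ring (all of step 2 and value of joint ratchet_arm above -0.03 rad and contact force between ratchet_arm and jar above 0.5 N and angle between jar's own z axis and vertical below 0.05 rad and horizontal distance between ratchet_pad and jar below 0.012 m and linear speed of jar below 0.02 m/s and velocity of joint ratchet_arm below 0.05 rad/s); the robot touches nothing.
It fails at once if the jar is lifted or tipped (height (world z) of jar above 0.025 m or angle between jar's own z axis and vertical above 0.15 rad).
It fails at once if the fingers handle the jar (over 2 N) (contact force between the fingers and jar above 2 N).
It fails at once if the arm is lifted instead of pushed down (value of joint ratchet_arm above 0.7 rad).
It fails at once if a bystander is lifted or shifted by more than 25 mm (distance of any of bottle, cuvette, vial, cap from where it was at the start of the episode above 0.025 m).
It also fails if it takes over 38 s, if anything falls off the work surface, if the arm or the gripper's body presses on something with over 40 N, if the wrist force passes 120 N, or if a joint passes its speed limit or range.

### The arm

A 6-joint arm with a two-finger parallel gripper is mounted at the origin on a cart in front of the work surface, level with it; the furniture and walls round the work are solid. World frame = base frame: x ahead of the robot, y to its left, z up, the work surface at z = 0. Lengths are in m, angles in degrees, forces in N, time in s.
With the tool pointing down it reaches from about 0.375 to 0.9 m from the base axis. Payload 3.1 kg.
Tool frame: the origin (TCP) lies on the centre line of the jaws, within the pads' length; the fingertips stand 8 mm ahead of it and the grasp point (between the pads) lies 11 mm behind it (bot.tip_extent is the distance from the TCP to the fingertips, in m); z points along the fingers, y is the line along which they close (so a half turn about z gives the same grasp; the last joint's range is limited). The gripper opens to 87 mm and grips with 3 to 60 N. Pads are 19 mm wide; open, the fingers measure 117 mm over their backs; the gripper's body (75 mm by 190 mm) begins 51 mm behind the grasp point.
Start: joints at [54.46, 30.224, 82.088, -0, 67.689, -10.227], TCP at [0.267, 0.565, 0.231] pointing down, gripper open.
Joint ranges: [-176.69, 176.69], [-43.24, 126.21], [12.49, 139.97], [-82, 262], [0, 151.66], [-163.58, 163.58]. Speed limits (degrees/s): [159.86, 159.86, 180, 180, 180, 180].

### API

Orientations are given as a 3x3 rotation matrix whose columns are the frame's x, y, z axes.
In Python, from rig import bot, vision, workorder gives the robot as it stands.
- The arm moves only by the shell command python3 -m handwheel 'ROWS'. ROWS is JSON, a list of rows, each an object with "delta_rot": the turn, a rotation vector about the tool's x, y, z in rad, a list of three; "xyz": the shift along the tool's x, y, z in mm, a list of three; "hand": the closure, from -1 (fully open) to 1 (shut). A call has exactly 5 rows; each row is the pose to reach, as a shift and turn from the pose commanded when the call began, along the tool's axes at that moment; what a row does not reach only later rows make up. A row lasts 1/8 s, in which the tool goes at most 62.5 mm and 10.7 degrees, less where a joint would pass 70% of its speed; a pose out of reach is approached as far as the arm can. A call with a gripper value outside its range is refused whole. The fingers move at their own pace and stop on an object; the grip force is fixed at half the most. Time passes only in rows, so rows that repeat a pose let the fingers close, or fill a call up. It gives the time, the measured TCP pose, the force, the opening and the grip force at its end, in the units of the state.
- bot.read_state(): the state, without advancing time (a new reading comes with each control period).
- vision.capture(name): name is "side" or "top"; returns the picture (384x512x3 uint8, red, green, blue); there is no depth.
- vision.camera_model(name): a dict with "camera_matrix" (3x3 intrinsics, pixels), "camera_from_world" (4x4, takes a point from world to camera coordinates). Camera axes: x right, y up, looking along -z (the intrinsics and any distortion apply to the point x, -y, -z); pixel columns grow to the right and rows downward; lengths in m; the calibration is good to about 2 mm. A picture is of the moment at which its call begins. camera_model takes no time and is no camera call.
- workorder.hand_in(): hands the job in; it is judged then, once.
The state is a dict: "time_s": time; "joint_positions": joint angles; "qvel": joint speeds; "tau": joint torques, N m; "position": TCP position; "tcp_rot": TCP orientation; "force": force on the tool from outside, world axes, zero at the start; "moment": the same for the moment, N m; "opening": opening from 0.0 (shut) to 1.0 (fully open); "grasp_force": force on a finger pad.
Only numpy, scipy, OpenCV 4.12 (cv2) and the standard library are available. Lean on these libraries where they do the work, as an engineer would, in place of code of your own. Each camera call takes 0.05 s, during which the arm holds its last target. There are 200 camera calls.

## Working session

There is one attempt and no reset: what is moved stays moved. The work goes in short steps, Python scripts to look and compute and a shell command to move; the robot and the scene stay as the last step left them, time stands still between calls to the robot, and variables do not carry over. Pictures are saved under pics/ and viewed, at most 10 in all, crops included, and the job is handed in when it is done.

```bash
mkdir -p pics
python3 - <<'E'
from rig import bot, vision
import cv2,numpy as np
for n in("side","top"):
    cv2.imwrite(f"pics/{n}0.png",cv2.cvtColor(vision.capture(n),cv2.COLOR_RGB2BGR))
    m=vision.camera_model(n);print(n,{k:(np.round(v,4).tolist() if not isinstance(v,str) else v) for k,v in m.items()})
s=bot.read_state();print(s["time_s"],s["position"],np.round(s["tcp_rot"],3).tolist(),s["opening"],s["force"])
E
```

```text
side {'camera_matrix': [[385.0839, 0.0, 256.8283], [0.0, 385.0839, 194.2238], [0.0, 0.0, 1.0]], 'camera_from_world': [[0.9909, -0.1327, -0.022, -0.5328], [0.0789, 0.4408, 0.8941, -0.1543], [-0.109, -0.8877, 0.4473, -0.8931], [0.0, 0.0, 0.0, 1.0]]}
top {'camera_matrix': [[486.274, 0.0, 254.8636], [0.0, 486.274, 194.3983], [0.0, 0.0, 1.0]], 'camera_from_world': [[0.0278, -0.9994, 0.0219, -0.0169], [0.9939, 0.0299, 0.1059, -0.5444], [-0.1065, 0.0188, 0.9941, -1.3299], [0.0, 0.0, 0.0, 1.0]]}
0.1 [0.26683992 0.56445901 0.22966309] [[-0.904, 0.428, -0.001], [0.428, 0.904, -0.002], [0.0, -0.002, -1.0]] 1.0028654802707029 [-0.06643349  0.92995825 -0.32941109]
```

View pics/side0.png

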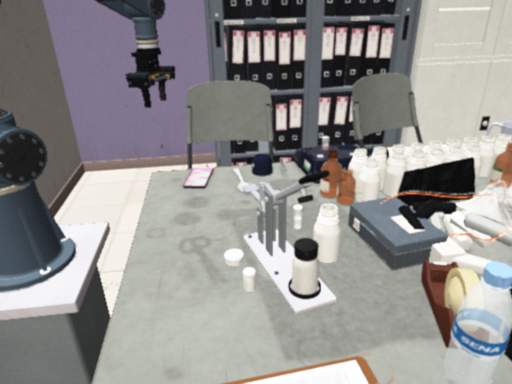

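View pics/top0.png

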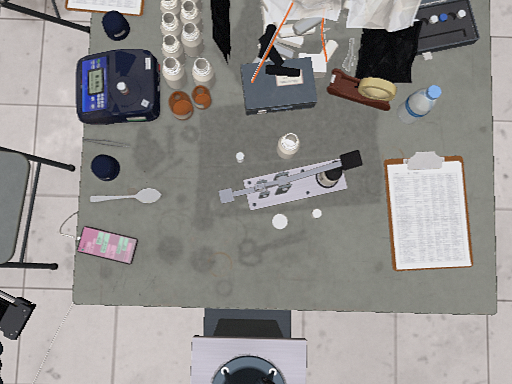

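The side view shows the stand running from (255,235) to (330,300), with the jar cap at (306,247) and the paddle near (318,176). The top view shows the tab at about (226,196), the paddle at (350,159), and the cap at (329,176). I'll zoom in on both in a single picture.

Run:
```python
import cv2,numpy as np
a=cv2.imread("pics/top0.png")[130:230,205:375]; b=cv2.imread("pics/side0.png")[160:315,220:350]
a=cv2.resize(a,None,fx=4.5,fy=4.5,interpolation=cv2.INTER_CUBIC)
cv2.imwrite("pics/topz.png",a)
b=cv2.resize(b,None,fx=3.8,fy=3.8,interpolation=cv2.INTER_CUBIC); cv2.imwrite("pics/sidez.png",b)
```

```text
(no output)
```

View pics/topz.png

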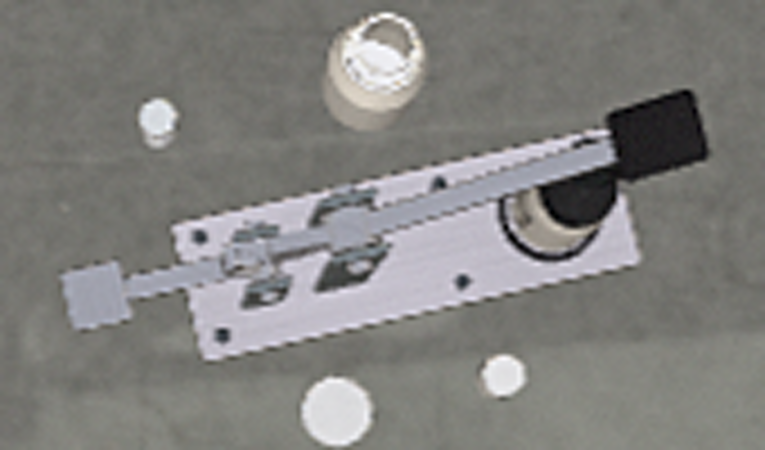

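View pics/sidez.png

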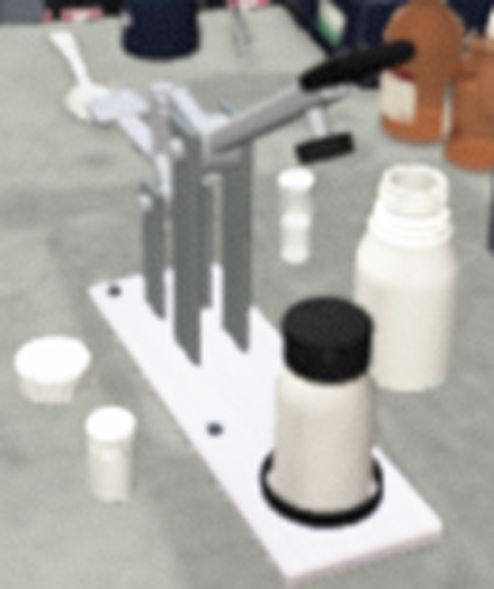

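```bash
cat > h.py <<'E'
import numpy as np
from rig import vision
M={n:vision.camera_model(n) for n in("side","top")}
def proj(n,p):
    m=M[n];c=np.asarray(m["camera_from_world"])@np.append(p,1);q=np.asarray(m["camera_matrix"])@[c[0],-c[1],-c[2]];return q[:2]/q[2]
def stand(v,p):
    c,s=np.cos(v[2]),np.sin(v[2]);return np.array([v[0]+c*p[0]-s*p[1],v[1]+s*p[0]+c*p[1],p[2]])
def onarm(a,r,h): return np.array([r*np.cos(a)-h*np.sin(a),0,.15+r*np.sin(a)+h*np.cos(a)])
def px(n,z): return (np.array(z)+.5)/(4.5 if n=="top" else 3.8)-.5+((205,130) if n=="top" else (220,160))
E
cat > fit.py <<'E'
from h import *
from scipy.optimize import least_squares
T=[("top",(-.095,.045,.012),(175,225)),("top",(-.095,-.045,.012),(205,360)),("top",(.19,-.045,.012),(640,262)),("top",(-.15,0,.112),(97,296)),("top",'p',(657,134)),
("side",(-.095,-.045,.012),(90,288)),("side",(.19,-.045,.012),(290,569)),("side",(.19,.045,.012),(440,525)),("side",(-.15,0,.112),(115,103)),("side",'p',(357,62)),("side",(.14,0,.119),(328,318))]
f=lambda v:np.concatenate([proj(n,stand(v,onarm(v[3],.19,.008) if p=='p' else p))-px(n,z) for n,p,z in T])
r=least_squares(f,[.55,0,-1.4,.58],loss="soft_l1");v=r.x
print(np.round(v,4),np.degrees(v[2]));print(np.round(f(v).reshape(-1,2),1).tolist())
print("tab",stand(v,(-.15,0,.112)),"paddle",stand(v,onarm(v[3],.19,.008)),"pad0",stand(v,onarm(0,.19,.008)))
def ray(n,z,h):
    from scipy.optimize import fsolve
    return fsolve(lambda q:proj(n,[q[0],q[1],h])-px(n,z),[.5,0])
for k,z,h in(("bottle",(390,45),.128),("cuv",(158,112),.062),("vial",(504,374),.044),("cap",(337,410),.018)): print(k,ray("top",z,h))
np.save("v.npy",v)
E
python3 fit.py
```

```text
[ 0.5701 -0.0704 -1.315   0.5833] -75.34188014665887
[[-0.3, -0.7], [0.2, 0.1], [1.0, -0.5], [0.3, -0.5], [0.4, -0.1], [-1.2, -0.9], [-0.5, 0.9], [1.6, -0.9], [-0.1, -0.8], [-0.7, 0.1], [-0.1, -0.7]]
tab [0.53218694 0.07468184 0.112     ] paddle [ 0.60916012 -0.21959868  0.26132077] pad0 [ 0.61822423 -0.25425218  0.158     ]
bottle [ 0.68156122 -0.0908873 ]
cuv [0.65011988 0.04412271]
vial [ 0.4973375  -0.17272429]
cap [ 0.4737018  -0.07252845]
```

```bash
python3 -m handwheel '[{"xyz":[-45,-33,6],"delta_rot":[0,0,0.087],"hand":1},{"xyz":[-90,-66,12],"delta_rot":[0,0,0.174],"hand":1},{"xyz":[-135,-99,18],"delta_rot":[0,0,0.261],"hand":1},{"xyz":[-180,-132,24],"delta_rot":[0,0,0.349],"hand":1},{"xyz":[-225,-165,30],"delta_rot":[0,0,0.436],"hand":1}]'
cat > to.py <<'E'
import sys
from h import *
from rig import bot
s=bot.read_state();R=np.array(s["tcp_rot"]);p=np.array(s["position"]);v=np.load("v.npy")
g=np.array([float(a) for a in sys.argv[1:4]]) # world target TCP
yaw=np.degrees(np.arctan2(R[1,1],R[0,1]));want=np.degrees(v[2])+90
print("t",round(s["time_s"],2),"pos",p.round(4),"tool shift mm",(1e3*R.T@(g-p)).round(1),"turn z rad",round(np.radians(yaw-want),3),"tilt",R[:,2].round(3),"F",np.round(s["force"],1),"open",round(s["opening"],2))
E
python3 to.py .532 .075 .16
```

```text
time_s: 0.72
position: [0.4005, 0.318, 0.2002]
tcp_rot: [[-0.637, 0.771, -0.0], [0.771, 0.637, -0.0], [0.0, -0.0, -1.0]]
force: [0.5, -0.5, 0.3]
opening: 0.519
grasp_force: 0.0
t 0.72 pos [0.4005 0.318  0.2002] tool shift mm [-271.1  -53.4   40.2] turn z rad 0.435 tilt [-0. -0. -1.] F [ 0.5 -0.5  0.3] open 0.52
```

```bash
python3 -m handwheel '[{"xyz":[-57,-11,4],"delta_rot":[0,0,0.109],"hand":1},{"xyz":[-114,-22,8],"delta_rot":[0,0,0.218],"hand":1},{"xyz":[-171,-33,12],"delta_rot":[0,0,0.327],"hand":1},{"xyz":[-225,-44,20],"delta_rot":[0,0,0.435],"hand":1},{"xyz":[-271,-53,40],"delta_rot":[0,0,0.435],"hand":1}]'
python3 to.py .532 .075 .125
python3 - <<'E'
import cv2
from rig import vision
a=vision.capture("side")[150:320,170:350][:,:,::-1];b=vision.capture("top")[130:232,205:375][:,:,::-1]
cv2.imwrite("pics/c1.png",cv2.resize(a,None,fx=3.2,fy=3.2,interpolation=2))
E
```

```text
time_s: 1.35
position: [0.5341, 0.0752, 0.1608]
tcp_rot: [[-0.253, 0.967, 0.003], [0.967, 0.253, -0.0], [-0.001, 0.002, -1.0]]
force: [-0.1, 0.4, -0.3]
opening: 0.025
grasp_force: 0.0
t 1.35 pos [0.5341 0.0752 0.1608] tool shift mm [ 0.4 -2.1 35.8] turn z rad 0.0 tilt [ 0.003 -0.    -1.   ] F [-0.1  0.4 -0.3] open 0.03
```

View pics/c1.png

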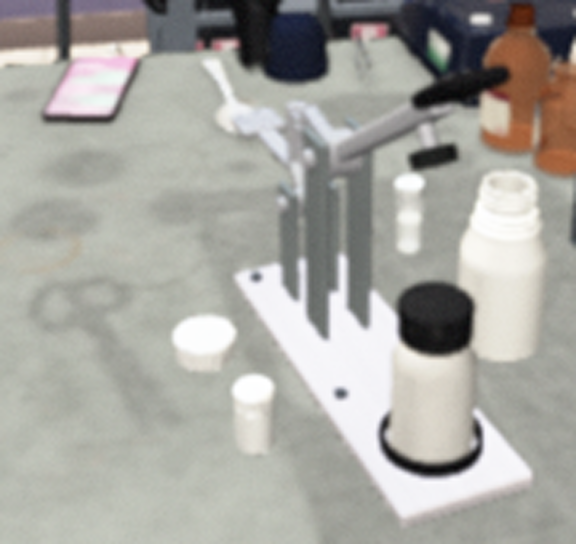

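The gripper doesn't appear over the tab at crop (255,125). There is only a dark shape at crop (255,60), full-image about (250,165). I'll check where the fingertip should project.

Run:
```python
from h import *
import cv2
from rig import bot
p=bot.read_state()["position"]
for n in M: print(n,proj(n,p-[0,0,.008]),proj(n,p+[0,0,.1]))
a=vision.capture("side")[:,:,::-1];b=vision.capture("top")[:,:,::-1]
cv2.imwrite("pics/c2.png",cv2.resize(np.hstack([a[60:260,150:350],b[100:300,150:350]]),None,fx=2,fy=2,interpolation=2))
```

```text
side [250.1643184  171.93024673] [248.78963811 129.44170128]
top [226.55573976 192.52790161] [224.87914467 187.42012479]
```

View pics/c2.png

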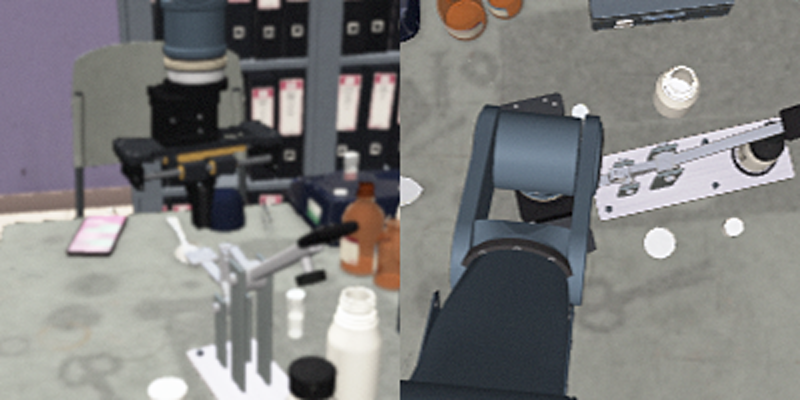

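The fingertips are at about (250,172) in the full side image, as predicted, and directly above the tab at about (250,187). I'll press now.

```bash
python3 -m handwheel '[{"xyz":[0,-2,15],"delta_rot":[0,0,0],"hand":1},{"xyz":[0,-2,30],"delta_rot":[0,0,0],"hand":1},{"xyz":[0,-2,40],"delta_rot":[0,0,0],"hand":1},{"xyz":[0,-2,46],"delta_rot":[0,0,0],"hand":1},{"xyz":[0,-2,52],"delta_rot":[0,0,0],"hand":1}]'
python3 to.py .532 .075 .091
```

```text
time_s: 2.17
position: [0.5302, 0.0776, 0.1086]
tcp_rot: [[-0.255, 0.967, -0.0], [0.967, 0.255, 0.001], [0.001, -0.0, -1.0]]
force: [-2.8, 3.4, 4.2]
opening: 0.009
grasp_force: 2.5
t 2.17 pos [0.5302 0.0776 0.1086] tool shift mm [-3.   1.1 17.6] turn z rad 0.002 tilt [-0.     0.001 -1.   ] F [-2.8  3.4  4.2] open 0.01
```

```bash
python3 -m handwheel '[{"xyz":[-1,0,4],"delta_rot":[0,0,0],"hand":1},{"xyz":[-1,0,8],"delta_rot":[0,0,0],"hand":1},{"xyz":[-1,0,12],"delta_rot":[0,0,0],"hand":1},{"xyz":[-1,0,15],"delta_rot":[0,0,0],"hand":1},{"xyz":[-1,0,17],"delta_rot":[0,0,0],"hand":1}]'
python3 to.py .532 .075 .091
```

```text
time_s: 2.8
position: [0.5308, 0.0759, 0.0916]
tcp_rot: [[-0.255, 0.967, 0.0], [0.967, 0.255, 0.0], [0.0, 0.0, -1.0]]
force: [-1.8, 5.0, 11.3]
opening: 0.005
grasp_force: 6.5
t 2.8 pos [0.5308 0.0759 0.0916] tool shift mm [-1.2  0.9  0.6] turn z rad 0.002 tilt [ 0.  0. -1.] F [-1.8  5.  11.3] open 0.01
```

```bash
python3 -m handwheel '[{"xyz":[0,0,1],"delta_rot":[0,0,0],"hand":1},{"xyz":[0,0,2],"delta_rot":[0,0,0],"hand":1},{"xyz":[0,0,3],"delta_rot":[0,0,0],"hand":1},{"xyz":[0,0,3],"delta_rot":[0,0,0],"hand":1},{"xyz":[0,0,3],"delta_rot":[0,0,0],"hand":1}]'
```

```text
time_s: 3.42
position: [0.531, 0.0759, 0.0908]
tcp_rot: [[-0.255, 0.967, 0.002], [0.967, 0.255, -0.0], [-0.0, 0.001, -1.0]]
force: [-5.5, 4.9, 19.7]
opening: 0.008
grasp_force: 10.4
```

```bash
python3 -m handwheel '[{"xyz":[0,0,-40],"delta_rot":[0,0,0],"hand":1},{"xyz":[0,0,-95],"delta_rot":[0,0,0],"hand":1},{"xyz":[0,0,-150],"delta_rot":[0,0,0],"hand":1},{"xyz":[0,0,-200],"delta_rot":[0,0,0],"hand":1},{"xyz":[0,0,-235],"delta_rot":[0,0,0],"hand":1}]'
python3 to.py .609 -.22 .31
```

```text
time_s: 4.05
position: [0.5319, 0.0742, 0.326]
tcp_rot: [[-0.255, 0.967, 0.004], [0.967, 0.255, -0.003], [-0.004, 0.003, -1.0]]
force: [0.6, -0.2, 0.2]
opening: 0.004
grasp_force: 0.0
t 4.05 pos [0.5319 0.0742 0.326 ] tool shift mm [-304.1   -0.4   17.2] turn z rad 0.002 tilt [ 0.004 -0.003 -1.   ] F [ 0.6 -0.2  0.2] open 0.0
```

```bash
python3 -m handwheel '[{"xyz":[-60,0,0],"delta_rot":[0,0,0],"hand":1},{"xyz":[-121,0,0],"delta_rot":[0,0,0],"hand":1},{"xyz":[-182,0,0],"delta_rot":[0,0,0],"hand":1},{"xyz":[-243,0,4],"delta_rot":[0,0,0],"hand":1},{"xyz":[-304,0,15],"delta_rot":[0,0,0],"hand":1}]'
python3 to.py .609 -.22 .285
python3 - <<'E'
import cv2,numpy as np
from h import *
from rig import bot
p=bot.read_state()["position"]
for n in M: print(n,proj(n,p-[0,0,.008]))
a=vision.capture("side")[:,:,::-1]
cv2.imwrite("pics/c3.png",cv2.resize(a[90:310,200:400],None,fx=2.7,fy=2.7,interpolation=2))
E
```

```text
time_s: 4.68
position: [0.6087, -0.2221, 0.3085]
tcp_rot: [[-0.254, 0.967, 0.001], [0.967, 0.254, -0.004], [-0.004, 0.0, -1.0]]
force: [0.4, 0.0, -0.6]
opening: 0.005
grasp_force: 0.0
t 4.67 pos [ 0.6087 -0.2221  0.3085] tool shift mm [ 2.   0.8 23.5] turn z rad 0.001 tilt [ 0.001 -0.004 -1.   ] F [ 0.4  0.  -0.6] open 0.0
side [314.03267907 154.61537225]
top [355.85346303 156.46971014]
```

View pics/c3.png

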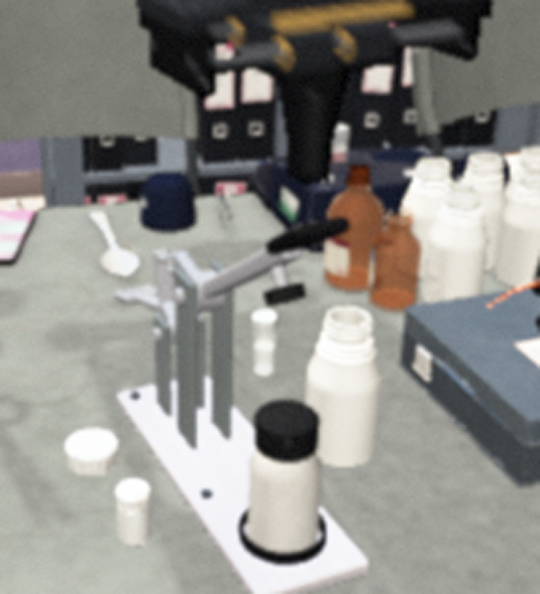

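The fingertips are at about (314,155) in the full image, straight above the paddle. The tab has gone down and the arm is still up. Next I'll push down along the arc.

```bash
python3 -m handwheel '[{"xyz":[2,0,15],"delta_rot":[0,0,0],"hand":1},{"xyz":[2,0,29],"delta_rot":[0,0,0],"hand":1},{"xyz":[0,0,36],"delta_rot":[0,0,0],"hand":1},{"xyz":[-5,0,46],"delta_rot":[0,0,0],"hand":1},{"xyz":[-11,0,56],"delta_rot":[0,0,0],"hand":1}]'
python3 to.py .6175 -.2515 .166
```

```text
time_s: 5.35
position: [0.6109, -0.2283, 0.2525]
tcp_rot: [[-0.256, 0.967, -0.0], [0.967, 0.256, -0.0], [0.0, -0.0, -1.0]]
force: [-2.1, 1.1, 2.3]
opening: 0.009
grasp_force: 1.6
t 5.35 pos [ 0.6109 -0.2283  0.2525] tool shift mm [-24.1   0.4  86.5] turn z rad 0.003 tilt [-0. -0. -1.] F [-2.1  1.1  2.3] open 0.01
```

```bash
python3 -m handwheel '[{"xyz":[-5,0,12],"delta_rot":[0,0,0],"hand":1},{"xyz":[-10,0,24],"delta_rot":[0,0,0],"hand":1},{"xyz":[-15,0,36],"delta_rot":[0,0,0],"hand":1},{"xyz":[-18,0,48],"delta_rot":[0,0,0],"hand":1},{"xyz":[-21,0,60],"delta_rot":[0,0,0],"hand":1}]'
python3 to.py .6175 -.2515 .166
```

```text
time_s: 5.98
position: [0.6163, -0.249, 0.1915]
tcp_rot: [[-0.255, 0.967, -0.001], [0.967, 0.255, 0.001], [0.001, -0.0, -1.0]]
force: [-2.2, 1.7, 3.0]
opening: 0.006
grasp_force: 1.6
t 5.97 pos [ 0.6163 -0.249   0.1915] tool shift mm [-2.7  0.6 25.5] turn z rad 0.002 tilt [-0.001  0.001 -1.   ] F [-2.2  1.7  3. ] open 0.01
```

```bash
python3 -m handwheel '[{"xyz":[-2,0,8],"delta_rot":[0,0,0],"hand":1},{"xyz":[-3,0,14],"delta_rot":[0,0,0],"hand":1},{"xyz":[-3,0,19],"delta_rot":[0,0,0],"hand":1},{"xyz":[-4,0,22],"delta_rot":[0,0,0],"hand":1},{"xyz":[-4,0,24],"delta_rot":[0,0,0],"hand":1}]'
python3 to.py .6175 -.2515 .166
```

```text
time_s: 6.6
position: [0.6178, -0.2529, 0.1687]
tcp_rot: [[-0.255, 0.967, 0.001], [0.967, 0.255, -0.0], [-0.0, 0.001, -1.0]]
force: [-0.6, 1.9, 3.9]
opening: 0.003
grasp_force: 1.5
t 6.6 pos [ 0.6178 -0.2529  0.1687] tool shift mm [1.5 0.1 2.7] turn z rad 0.002 tilt [ 0.001 -0.    -1.   ] F [-0.6  1.9  3.9] open 0.0
```

```bash
python3 -m handwheel '[{"xyz":[0,0,1],"delta_rot":[0,0,0],"hand":1},{"xyz":[0,0,2],"delta_rot":[0,0,0],"hand":1},{"xyz":[0,0,3],"delta_rot":[0,0,0],"hand":1},{"xyz":[0,0,4],"delta_rot":[0,0,0],"hand":1},{"xyz":[0,0,4],"delta_rot":[0,0,0],"hand":1}]'
```

```text
time_s: 7.22
position: [0.6179, -0.253, 0.1668]
tcp_rot: [[-0.255, 0.967, 0.001], [0.967, 0.255, -0.001], [-0.001, 0.001, -1.0]]
force: [-1.8, 3.8, 10.6]
opening: 0.005
grasp_force: 5.6
```

```bash
python3 -m handwheel '[{"xyz":[0,0,1],"delta_rot":[0,0,0],"hand":1},{"xyz":[0,0,2],"delta_rot":[0,0,0],"hand":1},{"xyz":[0,0,3],"delta_rot":[0,0,0],"hand":1},{"xyz":[0,0,3],"delta_rot":[0,0,0],"hand":1},{"xyz":[0,0,3],"delta_rot":[0,0,0],"hand":1}]'
```

```text
time_s: 7.85
position: [0.618, -0.253, 0.1667]
tcp_rot: [[-0.256, 0.967, 0.003], [0.967, 0.256, -0.002], [-0.002, 0.002, -1.0]]
force: [-5.4, 6.0, 23.8]
opening: 0.004
grasp_force: 11.2
```

The pad is firmly seated: 24 N with no further travel. I'll retract and take one look.

```bash
python3 -m handwheel '[{"xyz":[0,0,-4],"delta_rot":[0,0,0],"hand":1},{"xyz":[0,0,-12],"delta_rot":[0,0,0],"hand":1},{"xyz":[0,0,-40],"delta_rot":[0,0,0],"hand":1},{"xyz":[0,0,-80],"delta_rot":[0,0,0],"hand":1},{"xyz":[0,0,-110],"delta_rot":[0,0,0],"hand":1}]'
python3 - <<'E'
import cv2,numpy as np
from h import *
v=np.load("v.npy")
print("paddle side px, level:",proj("side",stand(v,onarm(0,.19,.008))),"0.05:",proj("side",stand(v,onarm(.05,.19,.008))),"tab stop",proj("side",stand(v,(-.152,0,.083))))
a=vision.capture("side")[:,:,::-1]
cv2.imwrite("pics/c4.png",cv2.resize(a[160:310,220:350],None,fx=4,fy=4,interpolation=2))
E
```

```text
time_s: 8.48
position: [0.6179, -0.2537, 0.2727]
tcp_rot: [[-0.255, 0.967, 0.001], [0.967, 0.255, -0.001], [-0.001, 0.001, -1.0]]
force: [0.7, 0.3, 0.1]
opening: 0.007
grasp_force: 0.0
paddle side px, level: [320.67369419 238.46520709] 0.05: [320.76992003 233.61706597] tab stop [249.80542596 195.92697881]
```

View pics/c4.png

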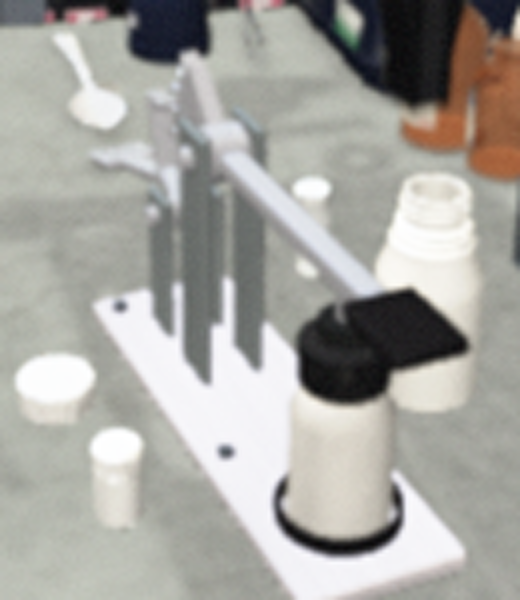

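The paddle is at about (322,242) in the full image, where a level arm should put it. The pad is on the cap, the jar is upright, the tab is down at (250,199), and the bystanders haven't moved. Handing in.

```bash
python3 -c "
from rig import workorder
print(workorder.hand_in())"
```

```text
the job is handed in; nothing more can be done
None
```

I pressed the pawl to its stop, pushed the arm down level so its pad sits firmly on the jar's cap, and handed the job in with the robot clear at about 8.5 s; no verdict was returned.

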